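# Lock a painted slat in the sloped painting stand

### The arm

A 6-joint arm with a two-finger parallel gripper is mounted at the origin on the work surface. World frame = base frame: x ahead of the robot, y to its left, z up, the work surface at z = 0. Lengths are in mm, angles in degrees, forces in N, time in s.
With the tool pointing down it reaches from about 300 to 750 mm from the base axis. Payload 8.5 kg.
Tool frame: the origin (TCP) lies on the centre line of the jaws, within the pads' length; the fingertips stand 17 mm ahead of it and the grasp point (between the pads) lies 2 mm behind it; z points along the fingers, y is the line along which they close (so a half turn about z gives the same grasp; the last joint's range is limited). The gripper opens to 85 mm and grips with 20 to 120 N. Pads are 22 mm wide; open, the fingers measure 114 mm over their backs; the gripper's body (76 mm by 85 mm) begins 54 mm behind the grasp point. The pads swing forward as they close: fully open they stand 13 mm farther back than shut.
Start: joints at [54.815, 21.807, 74.336, -0, 83.858, -12.336], TCP at [213.562, 506.825, 216.022] pointing down, gripper open.
Joint ranges: [-178.18, 178.18], [-50.72, 133.34], [12.68, 142.11], [-81.47, 261.47], [9.98, 163.14], [-165.26, 165.26]. Speed limits (degrees/s): [136.94, 136.94, 180, 180, 180, 180].

### API

Orientations are given as a 3x3 rotation matrix whose columns are the frame's x, y, z axes.
In Python, from workcell import ctrl gives the robot as it stands. The module is installed in compiled form; this text tells all that it offers.
- The arm moves only by the tool play_rows, never from a script. Its argument "targets" is one flat list of numbers, 7 for each row, row after row: the shift along the tool's x, y, z in cm, then the turn, a rotation vector about the tool's x, y, z in degrees, then the finger opening in cm, from 0 to 8.54. A call has 1 to 12 rows; each row shifts and turns the commanded pose from where the row before left it, along the tool's axes as they then stand; what a row does not reach is not made up. A row lasts 1/12 s, in which the tool goes at most 41.7 mm and 7.16 degrees, less where a joint would pass 70% of its speed; a pose out of reach is approached as far as the arm can. A call with a gripper value outside its range is refused whole. The fingers move at their own pace and stop on an object; "squeeze" is the grip in N (left out, the last holds). Time passes only in rows, so rows that do not move let the fingers close. It gives the time, the measured TCP pose, the force, the opening and the grip force at its end, in the units of the state.
- ctrl.get_obs(): the state, without advancing time (a new reading comes with each control period).
- ctrl.read_camera(name): name is "side" or "top" or "wrist"; returns a dict with "color" (400x640x3 uint8, red, green, blue), "z_map" (400x640 float32, mm along the optical axis (not along the pixel's ray), 0 where there is no reading), "intrinsics" (3x3 intrinsics, pixels), "extrinsics" (4x4, takes a point from world to camera coordinates). Camera axes: x right, y up, looking along -z (the intrinsics and any distortion apply to the point x, -y, -z); pixel columns grow to the right and rows downward; lengths in mm; the calibration is good to about 2 mm. The wrist camera is an equidistant fisheye: a pixel r from the principal point sees the ray r / f radians off the axis. A picture is of the moment at which its call begins.
- ctrl.close_job(): hands the job in; it is judged then, once.
The state is a dict: "t": time; "joint_positions": joint angles; "joint_velocities": joint speeds; "tau": joint torques, N m; "ee_pos": TCP position; "tcp_rot": TCP orientation; "wrist_force": force on the tool from outside, world axes, zero at the start; "moment": the same for the moment, N m; "width": finger opening in mm; "finger_force": force on a finger pad.
Only numpy, scipy, OpenCV 4.12 (cv2) and the standard library are available. Lean on these libraries where they do the work, as an engineer would, in place of code of your own. Each camera call takes 0.05 s, during which the arm holds its last target. There are 200 camera calls.

### The job

Take the painted wooden slat from the drying rack and lay it flat, painted face up, lengthwise along the narrow sloped rail of the painting stand, centred on it and with its lower end down against the blue lip. Then swing the steel keeper bar over the slat and press its red pad down gently, without forcing it, until the bar clicks under the sprung catch and stays shut by itself with the slat still in place. Leave the paint tub, the jar and the brush alone.

Things in the scene. Friction and masses are not known exactly. Their poses are not given: they have to be found in the camera images.
- slat: Loose wooden slat 150 x 50 x 18 mm (x, y, z), about 0.1 kg, grey with yellow, black and white marks on top. Origin: centre of its underside; x along it, z out of the painted face. It starts face up across two battens (18 mm high, 14 mm wide, centres 62 mm to either side of its middle) on a 6 mm green rack: its underside is 24 mm above the table, with room for fingers beside it.
- stand: Sloped rail of the fixed painting stand, 30 mm wide and deep, x = -85 to 85 mm. Origin: on its top face at the middle of the slat's place, about 95 mm above the table; x uphill along the rail, y across it to the keeper's hinge, z square to its face. It slopes 0.35 rad, low end towards the robot. The slat in place has its origin here and its x along this x, either way round.
- lip (a point): Middle of the rail's width at the foot of the blue lip's uphill face, at the rail's low end (x = -75 mm in the stand's frame, z = 0). The lip is 46 mm wide and rises 12 mm above the rail; the slat's lower end rests against it.
- arm (a point): Middle of the top of the 28 mm wide aluminium arm that runs across under the rail (x = 45, y = 0, z = -23 mm in the stand's frame). At its ends stand the keeper's hinge cheeks (y = 67 to 85 mm, up to z = 35 mm) and the dark steel catch (y = -106 to -66 mm, up to z about 78 mm).
- catch_middle (a point): Fixed point of the stand (x = 45, y = -74, z = 34 mm in its frame) where the shut keeper's tip comes in the catch. The catch itself is screwed on at a different height each time, which is not measured: the tip ends up to 9 mm below or above this point. A brass bolt (nose at y = -68 mm), sprung and bevelled on top, gives way to the tip and springs back over it.
- keeper (a joint): Angle of the steel keeper bar (rad): 0 = lying across the rail, parallel to its top face; pi/2 = standing straight out from it; more = leaning outward. It starts near pi/2. A light spring swings it open again to over 1 rad unless the catch holds it. Caught, it reads 0 to 0.13, by the catch's height, and lies 4 mm or more above the slat.
- keeper_hinge (a point): Point on the keeper's hinge axis, which runs along the stand's x, at x = 45, y = 76, z = 26 mm in the stand's frame. The bar is 16 mm wide and 8 mm thick, its mid-plane goes through the axis, and it reaches 154 mm from it.
- keeper_pad (a point): Centre of the top of the red thumb pad (28 mm across, 4 mm thick) on the keeper bar, 122 mm from the hinge axis and 8 mm above the bar's mid-plane: the place to press. The catch gives way at some 10 to 18 N here, then the bar meets a solid stop just below. More than 60 N is forcing it.
- tub: Bystander: square grey paint tub, 60 x 60 x 66 mm, loose; origin at the centre of its underside.
- jar: Bystander: round paint jar, 56 mm across, 70 mm tall, loose; origin at the centre of its underside.
- brush: Bystander: paint brush 180 mm long lying on the table, loose.
Things that resemble listed ones, but are neither listed nor needed, are in the scene too. Leave any orange look-alike of the slat alone.

How it is judged:
By the outcome, as a careful person would: the job done as asked, in the order asked, and still so for the second after the job is handed in, with the robot touching nothing.
It also fails if it takes over 54 s, if anything falls off the work surface, if the arm or the gripper's body presses on something with over 40 N, if the wrist force passes 120 N, or if a joint passes its speed limit or range.

## Working session

There is one attempt and no reset: what is moved stays moved. The work goes in short steps, Python scripts to look and compute and a tool call to move; the robot and the scene stay as the last step left them, time stands still between calls to the robot, and variables do not carry over. Pictures are saved under pics/ and viewed, at most 10 in all, crops included, and the job is handed in when it is done.

Besides the shell and the picture viewer there is one more tool, called after "Request:" as name(argument=value, ...) on one line, values as JSON. play_rows: Moves the arm, as the interface text tells. Its arguments: {"type":"object","properties":{"targets":{"type":"array","items":{"type":"number"}},"squeeze":{"type":"number"}},"required":["targets"]}

```bash
mkdir -p pics
cat > h.py <<'E'
import numpy as np, cv2
from workcell import ctrl
def cam(n,save=None):
    c=ctrl.read_camera(n)
    if save: cv2.imwrite('pics/'+save,cv2.cvtColor(c['color'],cv2.COLOR_RGB2BGR))
    return c
def world(c,u,v,z=None,depth=None):
    """pinhole: pixel -> world with plane z or depth"""
    K=c['intrinsics'];E=c['extrinsics'];R=E[:3,:3];t=E[:3,3]
    d=np.array([(u-K[0,2])/K[0,0],-(v-K[1,2])/K[1,1],-1.])
    o=-R.T@t; dw=R.T@d
    s=depth if depth is not None else (z-o[2])/dw[2]
    return o+s*dw
def cloud(c):
    K=c['intrinsics'];E=c['extrinsics'];R=E[:3,:3];t=E[:3,3]
    v,u=np.mgrid[:400,:640];Z=c['z_map']
    P=np.stack([(u-K[0,2])/K[0,0]*Z,-(v-K[1,2])/K[1,1]*Z,-Z],-1)
    return (P-t)@R
def proj(c,p):
    K=c['intrinsics'];E=c['extrinsics'];q=E[:3,:3]@np.array(p,float)+E[:3,3]
    return K[0,0]*q[0]/-q[2]+K[0,2], K[1,1]*-q[1]/-q[2]+K[1,2]
E
python3 - <<'E'
from h import *
np.set_printoptions(precision=2,suppress=True)
for n in ['top','side']:
    c=cam(n,n+'0.png');print(n,c['intrinsics'],c['extrinsics'],(c['z_map']>0).mean())
s=ctrl.get_obs();print(s)
E
```

```text
top [[432.6    0.   323.27]
 [  0.   432.6  197.37]
 [  0.     0.     1.  ]] [[   -0.03    -1.      -0.01    98.56]
 [    0.98    -0.03     0.18  -566.54]
 [   -0.18    -0.01     0.98 -1342.08]
 [    0.       0.       0.       1.  ]] 0.9961328125
side [[438.13   0.   320.74]
 [  0.   438.13 199.92]
 [  0.     0.     1.  ]] [[    0.84    -0.55     0.    -448.26]
 [    0.3      0.47     0.83  -323.48]
 [   -0.46    -0.69     0.56 -1237.41]
 [    0.       0.       0.       1.  ]] 0.9958671875
{'t': 0.1, 'joint_positions': array([ 54.82,  21.84,  74.38,  -0.  ,  83.86, -12.33]), 'joint_velocities': array([-0.05, -0.07, -0.2 ,  0.03, -0.02, -0.1 ]), 'tau': array([  0.  , -44.92, -23.17,  -0.  ,   0.  ,   0.  ]), 'ee_pos': array([213.42, 506.62, 215.46]), 'tcp_rot': array([[-0.92,  0.39, -0.  ],
       [ 0.39,  0.92, -0.  ],
       [ 0.  , -0.  , -1.  ]]), 'wrist_force': array([ 0.45, -0.1 , -0.69]), 'moment': array([ 0.  ,  0.03, -0.03]), 'finger_force': 0.0, 'width': 84.999009208312}
```

View pics/top0.png

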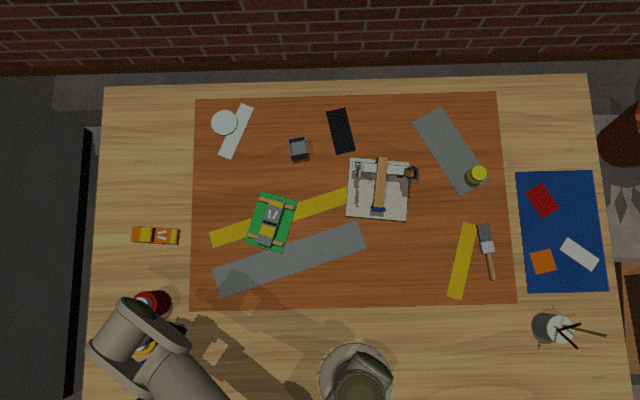

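View pics/side0.png

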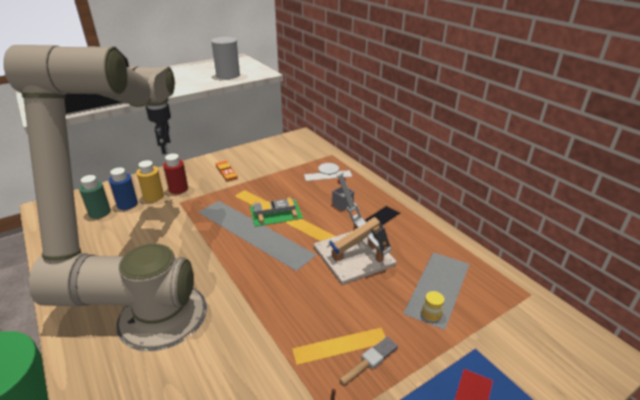

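The top view shows the slat on the green rack at (271,219), the stand's rail from (382,160) to (378,212), the tub at (299,150), the jar at (476,177) and the brush at (487,250). Things that could be taken for the slat are the orange look-alike (155,236), the grey strips (290,260) and (449,150), the black block (341,131), and the yellow strips. I choose (271,219), which is grey with yellow, black and white marks on green, and check it in a close crop.

Run:
```python
from h import *
np.set_printoptions(precision=1,suppress=True)
c=cam('top');P=cloud(c);s=cam('side');Q=cloud(s)
a=cv2.cvtColor(c['color'],cv2.COLOR_RGB2BGR)[130:270,235:435]
cv2.imwrite('pics/crop.png',cv2.resize(a,None,fx=4,fy=4,interpolation=cv2.INTER_CUBIC))
print('table z',P[300,400],P[250,440])
def rect(m,name):
    pts=P[m][:,:2].astype(np.float32);r=cv2.minAreaRect(pts);print(name,m.sum(),r,np.median(P[m],0));return r
def comp(m,u,v):
    n,l=cv2.connectedComponents(m.astype(np.uint8));return l==l[v,u]
hsv=cv2.cvtColor(c['color'],cv2.COLOR_RGB2HSV)
U,V=np.meshgrid(np.arange(640),np.arange(400))
w=(U>235)&(U<310)&(V>185)&(V<255)
m=comp(w&(P[...,2]>34)&(P[...,2]<55),271,219);rect(m,'slat')
g=w&(hsv[...,0]>50)&(hsv[...,0]<75)&(hsv[...,1]>120);rect(g,'rack');
# stand
for nm,X,cc in(('top',P,c),('side',Q,s)):
    h=cv2.cvtColor(cc['color'],cv2.COLOR_RGB2HSV)
    near=(abs(X[...,0]-555)<130)&(abs(X[...,1]+40)<130)&(X[...,2]>40)
    print(nm,near.sum())
    red=near&((h[...,0]<6)|(h[...,0]>174))&(h[...,1]>150);print('red',red.sum(),np.median(X[red],0) if red.any() else '')
    blue=near&(abs(h[...,0]-110)<12)&(h[...,1]>110);print('blue',blue.sum(),np.median(X[blue],0) if blue.any() else '', )
    wood=near&(h[...,0]>8)&(h[...,0]<22)&(h[...,1]>70)&(X[...,2]>55)
    p=X[wood];print('wood',len(p),p.mean(0))
    mm=p.mean(0);
    for _ in range(8):
        mm=p.mean(0);u,sv,vt=np.linalg.svd(p-mm,full_matrices=False);d=abs((p-mm)@vt[2]);p=p[d<max(3,2*np.median(d))]
    print(len(p),mm,vt, (p-mm)@vt[0]@np.zeros(len(p)) if 0 else (((p-mm)@vt.T).min(0),((p-mm)@vt.T).max(0)))
```

```text
table z [ 238.1 -153.    -0.2] [ 393.6 -292.2   -0. ]
slat 738 ((495.6949462890625, 257.2600402832031), (51.062522888183594, 149.84735107421875), 71.54226684570312) [494.3 256.7  43.3]
rack 1088 ((467.4327392578125, 181.24530029296875), (313.666015625, 187.70535278320312), 66.52322387695312) [500.9 245.9   7. ]
top 1016
red 13 [601.1 -12.4 259.5]
blue 10 [520.9 -76.3  79.7]
wood 526 [607.8 -97.4  98.6]
319 [607.8 -96.9  98.4] [[-0.9  0.1 -0.3]
 [ 0.1  1.  -0.1]
 [-0.3  0.1  0.9]] (array([-75.6, -14.9,  -2.9]), array([82.2, 14.9,  3. ]))
side 1186
red 0 
blue 10 [521.6 -95.4  78.3]
wood 575 [607.3 -97.3  96. ]
258 [605.4 -99.   97.4] [[-0.9  0.1 -0.3]
 [-0.   1.   0.3]
 [-0.3 -0.2  0.9]] (array([-80.2, -17.7,  -3.4]), array([75.3, 16.2,  3.4]))
```

View pics/crop.png

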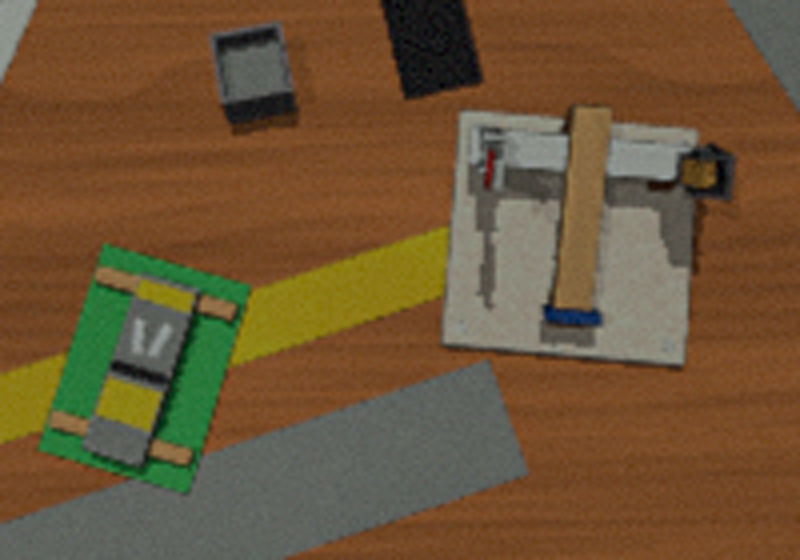

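The crop confirms the slat at crop (140,370): grey with yellow, black and white marks on two battens, top at z 43 where 42 was expected. The keeper and its red pad stand upright at crop (490,165), the catch is at (705,172), and the blue lip is at (573,315). Next I measure the stand precisely.

Run:
```python
from h import *
np.set_printoptions(precision=3,suppress=True)
for nm in('top','side'):
    c=cam(nm);X=cloud(c);h=cv2.cvtColor(c['color'],cv2.COLOR_RGB2HSV)
    near=(abs(X[...,0]-600)<110)&(abs(X[...,1]+97)<45)&(X[...,2]>55)&(X[...,2]<140)
    wood=near&(h[...,0]>8)&(h[...,0]<22)&(h[...,1]>70)
    n,l,st,_=cv2.connectedComponentsWithStats(wood.astype(np.uint8));k=1+st[1:,4].argmax();wood=l==k
    p=X[wood]
    # robust plane z=a+bx+cy
    keep=np.ones(len(p),bool)
    for _ in range(10):
        A=np.c_[np.ones(keep.sum()),p[keep,:2]];q=np.linalg.lstsq(A,p[keep,2],rcond=None)[0]
        r=p[:,2]-np.c_[np.ones(len(p)),p[:,:2]]@q;keep=abs(r)<3
    slope=np.arctan(np.hypot(q[1],q[2]));print(nm,keep.sum(),'slope',slope,'grad yaw',np.degrees(np.arctan2(q[2],q[1])))
    # top face pixels, re-cast onto plane
    v,u=np.nonzero(wood);v=v[keep];u=u[keep]
    pts=p[keep][:,:2].astype(np.float32);ce,sz,a=cv2.minAreaRect(pts);print('rect xy',ce,sz,a,'z at ce',q@[1,*ce])
    xb=np.arange(530,680,15);
    e=[]
    for x0 in xb:
        m=abs(pts[:,0]-x0)<7.5
        if m.sum()>5: e.append((x0,pts[m,1].min(),pts[m,1].max(),q@[1,x0,(pts[m,1].min()+pts[m,1].max())/2]))
    print(np.array(e).round(1)); e=np.array(e);mid=np.polyfit(e[:,0],(e[:,1]+e[:,2])/2,1);print('mid line yaw',np.degrees(np.arctan(mid[0])),'y at 600',np.polyval(mid,600), 'x range',pts[:,0].min(),pts[:,0].max())
    near2=(abs(X[...,0]-555)<60)&(abs(X[...,1]+90)<40)&(X[...,2]>40)
    bl=near2&(abs(h[...,0]-112)<14)&(h[...,1]>90);print('blue',X[bl].min(0),X[bl].max(0),X[bl].mean(0))
    if nm=='top':
        b=(abs(X[...,0]-580)<130)&(abs(X[...,1]+95)<140)&(X[...,2]>4)&(X[...,2]<22)&(h[...,1]<90)
        n,l,st,_=cv2.connectedComponentsWithStats(b.astype(np.uint8));b=l==1+st[1:,4].argmax();print('base',cv2.minAreaRect(X[b][:,:2].astype(np.float32)),np.median(X[b][:,2]))
    hi=(abs(X[...,0]-610)<60)&(abs(X[...,1]+10)<50)&(X[...,2]>140);print('keeper pts',hi.sum(),X[hi].mean(0),X[hi].min(0),X[hi].max(0))
    ca=(abs(X[...,0]-640)<40)&(abs(X[...,1]+185)<50)&(X[...,2]>100);print('catch pts',ca.sum(),X[ca].mean(0),X[ca].min(0),X[ca].max(0))
```

```text
top 344 slope 0.3464897636835352 grad yaw -6.39644033514325
rect xy (606.07080078125, -96.54232025146484) (29.877731323242188, 150.7631072998047) 83.49778747558594 z at ce 97.38948735734822
[[ 530.  -101.6  -76.2   69.8]
 [ 545.  -104.6  -76.1   75.2]
 [ 560.  -104.7  -76.3   80.6]
 [ 575.  -107.6  -79.3   86.1]
 [ 590.  -108.2  -79.5   91.5]
 [ 605.  -111.2  -82.9   97. ]
 [ 620.  -113.9  -83.1  102.5]
 [ 635.  -114.3  -86.2  107.9]
 [ 650.  -117.3  -86.3  113.4]
 [ 665.  -117.8  -89.5  118.8]]
mid line yaw -6.463323720979639 y at 600 -96.11217619000061 x range 529.93286 681.62744
blue [519.211 -78.075  75.992] [528.952 -65.162  80.783] [523.854 -71.018  79.298]
base ((600.006103515625, -95.37525177001953), (200.32763671875, 200.1896209716797), 83.69801330566406) 18.180712750557973
keeper pts 71 [613.781 -19.003 227.066] [580.709 -34.557 140.581] [655.43  -10.198 287.265]
catch pts 151 [ 620.397 -183.19   153.262] [ 600.063 -203.158  100.168] [ 653.453 -165.152  182.784]
side 212 slope 0.4617041518019542 grad yaw 36.33804291595912
rect xy (606.0947265625, -99.84454345703125) (31.512161254882812, 144.7286834716797) 83.78597259521484 z at ce 97.28650017819143
[[ 545.  -106.   -78.4   75. ]
 [ 560.  -107.4  -80.9   80.5]
 [ 575.  -108.1  -81.    86.4]
 [ 590.  -111.7  -82.6   91.6]
 [ 605.  -112.   -85.    97.2]
 [ 620.  -114.6  -86.1  102.7]
 [ 635.  -118.6  -91.9  107.3]
 [ 650.  -117.8  -88.9  113.9]
 [ 665.  -120.1  -91.4  119.2]]
mid line yaw -6.7411249891127 y at 600 -98.43811730278863 x range 535.145 678.53094
blue [ 518.502 -109.13    63.776] [525.419 -96.054  81.841] [ 521.715 -104.938   73.894]
keeper pts 239 [615.502 -22.323 210.647] [581.34  -33.215 140.239] [659.188  -9.666 286.588]
catch pts 258 [ 621.175 -195.746  143.574] [ 600.154 -207.095  100.033] [ 651.859 -169.836  180.13 ]
```

```bash
cat >> h.py <<'E'
from scipy.spatial.transform import Rotation as Ro
np.set_printoptions(precision=2,suppress=True)
O=np.array([600.5,-96.3,95.2])
S=Ro.from_euler('zyx',[-6.4,-np.degrees(.35),0],degrees=True).as_matrix()
def st(p): return O+S@np.array(p,float)
def tost(p): return S.T@(np.array(p)-O)
def go(pos,R,s=None):
    """turn (deg, about tool axes) first, then shift in the turned tool's axes (cm)"""
    s=s or ctrl.get_obs()
    rv=Ro.from_matrix(s['tcp_rot'].T@R).as_rotvec(degrees=True)
    print('turn deg',rv,'then shift cm',R.T@(np.array(pos)-s['ee_pos'])/10)
def down(deg): # tool down, y axis at angle deg in xy
    a=np.radians(deg);y=np.array([np.cos(a),np.sin(a),0]);z=np.array([0,0,-1.]);return np.c_[np.cross(y,z),y,z]
RS=np.c_[-S[:,0],S[:,1],-S[:,2]]
E
python3 - <<'E'
from h import *
print(S,RS,np.linalg.det(down(71.5)))
go([495.7,257.3,130],down(71.5));go([495.7,257.3,33],down(71.5))
E
```

```text
[[ 0.93  0.1  -0.34]
 [-0.11  0.99  0.  ]
 [ 0.34  0.04  0.94]] [[-0.93  0.1   0.34]
 [ 0.11  0.99 -0.  ]
 [-0.34  0.04 -0.94]] 0.9999999999999999
turn deg [-0.03 -0.01 -4.35] then shift cm [-34.68 -14.7    8.58]
turn deg [-0.03 -0.01 -4.35] then shift cm [-34.68 -14.7   18.28]
```

```bash
sed -i "s/'zyx'/'ZYX'/" h.py; python3 -c "
from h import *
print(S,np.linalg.det(RS));print(st([45,84,148]))"
```

```text
[[ 0.93  0.11 -0.34]
 [-0.1   0.99  0.04]
 [ 0.34  0.    0.94]] 0.9999999999999996
[601.44 -11.88 249.66]
```

Request:
play_rows(targets=[0,0,0,0,0,-4.3,8.5,-3.1,-1.3,0.7,0,0,0,8.5,-3.1,-1.3,0.7,0,0,0,8.5,-3.1,-1.3,0.7,0,0,0,8.5,-3.1,-1.3,0.7,0,0,0,8.5,-3.1,-1.3,0.7,0,0,0,8.5,-3.1,-1.3,0.7,0,0,0,8.5,-3.1,-1.3,0.7,0,0,0,8.5,-3.1,-1.3,0.7,0,0,0,8.5,-3.1,-1.3,0.7,0,0,0,8.5,-3.1,-1.3,0.7,0,0,0,8.5,0,0,0,0,0,0,8.5], squeeze=30)

```text
t: 1.3
ee_pos: [469.6, 281.3, 144.5]
tcp_rot: [[-0.947, 0.323, -0.001], [0.323, 0.947, -0.002], [0.0, -0.002, -1.0]]
wrist_force: [-0.4, 0.2, -0.5]
width: 84.9
finger_force: 0.0
```

Run:
```python
from h import *
s=ctrl.get_obs();print(s['t'],s['ee_pos']);go([495.7,257.3,33],down(71.5),s)
```

```text
1.3 [469.56 281.28 144.49]
turn deg [-0.09 -0.   -0.32] then shift cm [-3.24 -1.44 11.15]
```

Request:
play_rows(targets=[-1.6,-0.7,0,0,0,-0.3,8.5,-1.6,-0.7,0,0,0,0,8.5,0,0,2,0,0,0,8.5,0,0,2,0,0,0,8.5,0,0,2,0,0,0,8.5,0,0,0,0,0,0,8.5,0,0,0,0,0,0,8.5])

```text
t: 1.88
ee_pos: [491.7, 261.6, 85.8]
tcp_rot: [[-0.95, 0.313, -0.002], [0.313, 0.95, -0.0], [0.001, -0.001, -1.0]]
wrist_force: [0.8, 0.2, 0.5]
width: 84.7
finger_force: 0.0
```

Run:
```python
from h import *
s=ctrl.get_obs();print(s['t'],s['ee_pos']);go([495.7,257.3,33],down(71.5),s)
cam('wrist','w1.png')
```

```text
1.8833 [491.7  261.63  85.81]
turn deg [-0.06 -0.08  0.26] then shift cm [-0.52 -0.28  5.28]
```

View pics/w1.png

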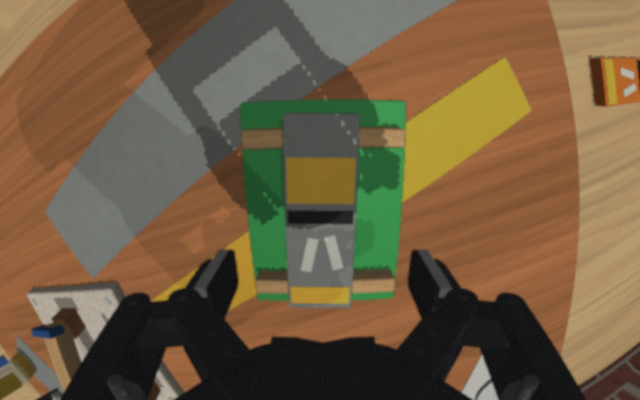

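The wrist view shows the slat between the jaws, from (285,115) to (350,305), squared with them, with the fingers at (225,270) and (425,270). I go down.

Request:
play_rows(targets=[-0.5,-0.3,0,0,0,0.2,8.5,0,0,1.3,0,0,0,8.5,0,0,1.3,0,0,0,8.5,0,0,1.3,0,0,0,8.5,0,0,1.3,0,0,0,8.5,0,0,0,0,0,0,8.5,0,0,0,0,0,0,8.5,0,0,0,0,0,0,8.5])

```text
t: 2.6
ee_pos: [496.7, 257.3, 35.3]
tcp_rot: [[-0.949, 0.317, 0.002], [0.317, 0.949, 0.001], [-0.002, 0.001, -1.0]]
wrist_force: [0.1, 0.1, -0.6]
width: 85.1
finger_force: 0.0
```

Good. Close on it, then lift.

Request:
play_rows(targets=[0,0,0,0,0,0,4,0,0,0,0,0,0,4,0,0,0,0,0,0,4,0,0,0,0,0,0,4,0,0,0,0,0,0,4,0,0,0,0,0,0,4,0,0,0,0,0,0,4,0,0,0,0,0,0,4], squeeze=35)

```text
t: 3.27
ee_pos: [495.9, 257.2, 34.0]
tcp_rot: [[-0.949, 0.316, -0.0], [0.316, 0.949, 0.0], [0.0, 0.0, -1.0]]
wrist_force: [0.4, -0.4, 0.4]
width: 39.8
finger_force: 0.0
```

Request:
play_rows(targets=[0,0,-1,0,0,0,4,0,0,-2,0,0,0,4,0,0,-2.5,0,0,0,4,0,0,-2.5,0,0,0,4,0,0,-2.5,0,0,0,4,0,0,-2.5,0,0,0,4,0,0,-2.5,0,0,0,4,0,0,-2.5,0,0,0,4,0,0,0,0,0,0,4])

```text
t: 4.02
ee_pos: [497.4, 257.7, 219.8]
tcp_rot: [[-0.949, 0.316, 0.009], [0.316, 0.949, 0.002], [-0.008, 0.005, -1.0]]
wrist_force: [0.3, 0.4, 0.4]
width: 40.2
finger_force: 0.0
```

Run:
```python
from h import *
s=ctrl.get_obs();print(s['t'],s['ee_pos'],s['width'],s['finger_force'],s['wrist_force'],s['joint_positions'])
c=cam('top');P=cloud(c)
p=s['ee_pos'];d=P-p;l=d@s['tcp_rot']
m=(abs(l[...,0])<90)&(abs(l[...,1])<35)&(abs(l[...,2])<25);print(m.sum(),l[m].min(0),l[m].max(0))
go(st([0,0,70]),RS,s)
```

```text
4.0167 [497.36 257.66 219.81] 40.2171619648583 0.0 [0.27 0.41 0.43] [ 15.28  22.43  72.7   -0.    84.33 -56.28]Traceback (most recent call last):
  File "<stdin>", line 5, in <module>
    return umr_minimum(a, axis, None, out, keepdims, initial, where)
ValueError: zero-size array to reduction operation minimum which has no identity
```

The fingers closed to 40 mm with no grip, narrower than the 50 mm slat, so the grasp failed. I look before going on.

Run:
```python
from h import *
cam('wrist','w2.png')
```

```text
(no output)
```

View pics/w2.png

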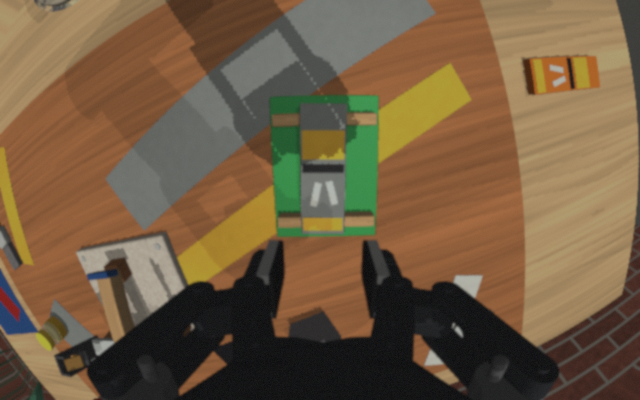

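The slat lies untouched at (323,168), and the fingers at (268,275) and (378,275) line up with it. I use the wrist depth to find where the fingertips and the slat really are in the tool frame.

```bash
cat >> h.py <<'E'
def wcloud(c):
    K=c['intrinsics'];E=c['extrinsics'];R=E[:3,:3];t=E[:3,3]
    v,u=np.mgrid[:400,:640];x=(u-K[0,2])/K[0,0];y=(v-K[1,2])/K[1,1];th=np.hypot(x,y)+1e-9
    Z=c['z_map'];k=np.tan(np.clip(th,0,1.5))/th*Z
    return (np.stack([x*k,-y*k,-Z],-1)-t)@R
E
python3 - <<'E'
from h import *
c=cam('wrist');s=ctrl.get_obs();W=wcloud(c);T=(W-s['ee_pos'])@s['tcp_rot'];h=cv2.cvtColor(c['color'],cv2.COLOR_RGB2HSV)
print(c['intrinsics'],c['extrinsics'],s['ee_pos'],s['width'])
for u,v in[(268,250),(275,245),(380,245),(268,275),(378,275),(323,168),(323,110),(323,228),(300,400-1)]: print((u,v),'tool',T[v,u],'world',W[v,u])
m=(W[...,2]>34)&(W[...,2]<55)&(abs(W[...,0]-495)<120)&(abs(W[...,1]-257)<120);print('slat',cv2.minAreaRect(W[m][:,:2].astype(np.float32)),np.median(W[m],0))
f=(abs(T[...,0])<40)&(abs(T[...,1])<60)&(T[...,2]>-40)&(T[...,2]<30);print(f.sum(),T[f].min(0),T[f].max(0))
c=cam('top');P=cloud(c);U,V=np.meshgrid(np.arange(640),np.arange(400))
m=(U>235)&(U<310)&(V>185)&(V<255)&(P[...,2]>34)&(P[...,2]<55);print('top slat',cv2.minAreaRect(P[m][:,:2].astype(np.float32)),np.median(P[m],0))
E
```

```text
[[309.71   0.   322.56]
 [  0.   309.71 196.63]
 [  0.     0.     1.  ]] [[   0.32    0.95    0.   -401.4 ]
 [  -0.91    0.3    -0.3   409.73]
 [  -0.28    0.09    0.95 -262.48]
 [   0.      0.      0.      1.  ]] [495.47 257.07 213.95] 39.99156635128179
(268, 250) tool [ 11.35 -24.51 -34.34] world [476.96 237.42 248.31]
(275, 245) tool [ 11.46 -21.96 -29.26] world [477.67 239.87 243.22]
(380, 245) tool [-108.99   78.62  212.78] world [623.66 297.14   1.12]
(268, 275) tool [ 10.58 -21.34 -54.74] world [478.7  240.18 268.7 ]
(378, 275) tool [ 10.87  22.39 -55.27] world [492.27 281.75 269.23]
(323, 168) tool [  5.45   1.3  170.51] world [490.65 260.    43.44]
(323, 110) tool [ 68.27   1.26 171.14] world [431.05 279.86  42.84]
(323, 228) tool [-65.07   1.35 170.17] world [557.56 237.74  43.76]
(300, 399) tool [  12.14   -5.02 -114.48] world [482.41 256.16 328.44]
slat ((496.0726623535156, 258.4243469238281), (50.07029724121094, 150.39100646972656), 71.27889251708984) [490.57 259.64  42.7 ]
1309 [-11.16 -33.34 -39.99] [ 11.78  34.45 -17.57]
top slat ((515.3177490234375, 247.4522705078125), (40.167579650878906, 112.55998992919922), 52.69578170776367) [535.26 236.76  43.18]
```

The fingertips lie at tool z ≈ −18 mm, not +17. They closed at z ≈ 52, above the slat's top at 42, which explains the miss. From here I use the measured tip offset. The wrist view puts the slat at (496,258), top z 42.7, which agrees with the top view. I go down about 35 mm deeper.

Request:
play_rows(targets=[0,0,1.5,0,0,0,8.5,0,0,2,0,0,0,8.5,0,0,2,0,0,0,8.5,0,0,2,0,0,0,8.5,0,0,2,0,0,0,8.5,0,0,2,0,0,0,8.5,0,0,1.5,0,0,0,8.5,0,0,1,0,0,0,8.5,0,0,0,0,0,0,8.5,0,0,0,0,0,0,8.5])

```text
t: 5.05
ee_pos: [495.7, 257.1, 73.8]
tcp_rot: [[-0.949, 0.316, -0.001], [0.316, 0.949, -0.0], [0.001, -0.001, -1.0]]
wrist_force: [0.6, -0.2, 0.5]
width: 84.7
finger_force: 0.0
```

Run:
```python
from h import *
s=ctrl.get_obs();print(s['ee_pos'],s['width'])
c=cam('wrist');s=ctrl.get_obs();T=(wcloud(c)-s['ee_pos'])@s['tcp_rot']
for sg in(-1,1):
    f=(abs(T[...,0])<14)&(sg*T[...,1]>15)&(sg*T[...,1]<75)&(T[...,2]>-60)&(T[...,2]<25);print(f.sum(),np.percentile(T[f],[1,50,99],axis=0))
go([496,257.8,0],down(71.5),s)
```

```text
[495.7  257.11  73.75] 84.72891628958497
1682 [[ -9.61 -55.78 -59.69]
 [  7.37 -42.74 -47.1 ]
 [ 12.2  -41.96 -29.18]]
1679 [[ -9.79  41.99 -59.65]
 [  7.41  42.79 -47.11]
 [ 12.28  55.73 -28.55]]
turn deg [0.01 0.02 0.05] then shift cm [0.03 0.05 7.44]
```

Request:
play_rows(targets=[0,0.05,2,0,0,0,8.5,0,0,2,0,0,0,8.5,0,0,2,0,0,0,8.5,0,0,1.6,0,0,0,8.5,0,0,0,0,0,0,8.5,0,0,0,0,0,0,4,0,0,0,0,0,0,4,0,0,0,0,0,0,4,0,0,0,0,0,0,4,0,0,0,0,0,0,4,0,0,0,0,0,0,4,0,0,0,0,0,0,4])

```text
t: 6.1
ee_pos: [496.9, 257.9, -0.3]
tcp_rot: [[-0.949, 0.316, 0.003], [0.316, 0.949, 0.001], [-0.003, 0.002, -1.0]]
wrist_force: [-0.8, -0.0, 7.4]
width: 49.5
finger_force: 36.8
```

Gripped: 49.5 mm wide at 37 N. I lift it.

Request:
play_rows(targets=[0,0,-1,0,0,0,4,0,0,-2,0,0,0,4,0,0,-3,0,0,0,4,0,0,-3,0,0,0,4,0,0,-3,0,0,0,4,0,0,-3,0,0,0,4,0,0,-3,0,0,0,4,0,0,-2,0,0,0,4,0,0,0,0,0,0,4])

```text
t: 6.85
ee_pos: [497.3, 258.1, 203.4]
tcp_rot: [[-0.949, 0.316, 0.009], [0.316, 0.949, 0.002], [-0.007, 0.005, -1.0]]
wrist_force: [-0.1, -0.4, -1.0]
width: 49.8
finger_force: 37.0
```

```bash
cat >> h.py <<'E'
def held(sel=45):
    c=cam('wrist');s=ctrl.get_obs();T=(wcloud(c)-s['ee_pos'])@s['tcp_rot']
    m=(abs(T[...,0])<100)&(abs(T[...,1])<24)&(T[...,2]>-65)&(T[...,2]<-15);t=T[m]
    # painted face: fit z=a+bx
    k=abs(t[:,2]-np.median(t[:,2]))<8
    q=np.polyfit(t[k,0],t[k,2],1);print('held n',k.sum(),'x range',np.percentile(t[k,0],[.3,99.7]),'y',np.percentile(t[k,1],[1,99]),'face z=',q)
E
python3 - <<'E'
from h import *
s=ctrl.get_obs();print(s['t'],s['ee_pos'],s['width'],s['finger_force'],s['wrist_force'])
held()
go(st([0,0,70]),RS,s)
E
```

```text
6.85 [497.3  258.08 203.44] 49.83192556666178 36.978135108947754 [-0.06 -0.36 -0.98]
held n 27006 x range [-33.85  75.03] y [-23.51  23.46] face z= [  0.   -45.94]
turn deg [ -1.87 -19.53 -11.95] then shift cm [ -9.63 -34.07   8.04]
```

Held square and centred: the ends are at ±75, the face is at tool z −46, so the underside is at −28. I raise it, tilt it and carry it over the keeper bar, whose tip is at stand z 180.

Request:
play_rows(targets=[0,0,-2,0,0,0,4,0,0,-3,0,0,0,4,0,0,-3,-0.4,-4,-2.4,4,0,0,0,-0.4,-4,-2.4,4,0,0,0,-0.4,-4,-2.4,4,0,0,0,-0.4,-4,-2.4,4,0,0,0,-0.3,-3.5,-2.3,4,0,0,0,0,0,0,4,0,0,0,0,0,0,4])

```text
t: 7.65
ee_pos: [495.1, 257.6, 277.1]
tcp_rot: [[-0.937, 0.113, 0.329], [0.106, 0.994, -0.041], [-0.332, -0.004, -0.943]]
wrist_force: [1.1, -1.0, -1.8]
width: 49.7
finger_force: 36.9
```

Run:
```python
from h import *
s=ctrl.get_obs();print(s['t'],s['ee_pos'],tost(s['ee_pos']),s['joint_positions']);go(st([6,0,190]),RS,s)
```

```text
7.65 [495.11 257.61 277.15] [-73.05 339.96 220.36] [ 19.57  13.55  78.88  -9.09  70.37 -62.2 ]
turn deg [-0.23 -0.69 -0.03] then shift cm [ -7.91 -34.     3.04]
```

Request:
play_rows(targets=[0,-2.9,0,0,-0.7,0,4,-0.6,-2.9,0,0,0,0,4,-0.6,-2.9,0,0,0,0,4,-0.6,-2.9,0,0,0,0,4,-0.6,-2.9,0,0,0,0,4,-0.6,-2.9,0,0,0,0,4,-0.6,-2.9,0,0,0,0,4,-0.6,-2.9,0,0,0,0,4,-0.6,-2.9,0,0,0,0,4,-0.6,-2.9,0,0,0,0,4,-0.6,-2.5,0,0,0,0,4,-0.6,-2,0,0,0,0,4])

```text
t: 8.65
ee_pos: [520.0, -84.6, 301.6]
tcp_rot: [[-0.933, 0.115, 0.342], [0.108, 0.993, -0.041], [-0.344, -0.001, -0.939]]
wrist_force: [0.7, 0.1, -1.2]
width: 49.5
finger_force: 37.0
```

Request:
play_rows(targets=[0,0,0,0,0,0,4,0,0,0,0,0,0,4])

```text
t: 8.82
ee_pos: [520.1, -83.4, 301.3]
tcp_rot: [[-0.933, 0.116, 0.342], [0.108, 0.993, -0.041], [-0.344, -0.001, -0.939]]
wrist_force: [-0.6, -0.1, -0.9]
width: 49.1
finger_force: 37.0
```

Run:
```python
from h import *
s=ctrl.get_obs();print(s['t'],s['ee_pos'],tost(s['ee_pos']),s['joint_positions'],s['finger_force']);go(st([7,0,30]),RS,s);held()
```

```text
8.8167 [520.05 -83.38 301.31] [ -5.78   3.87 221.52] [ -25.35    7.12   83.31    6.65   70.51 -109.89] 37.01593637466431
turn deg [-0.16  0.09 -0.2 ] then shift cm [-1.28 -0.39 19.15]
held n 27113 x range [-33.77  75.12] y [-23.5   23.59] face z= [ -0.   -43.03]
```

Request:
play_rows(targets=[-1.3,-0.4,0,-0.2,0.1,-0.2,4,0,0,3,0,0,0,4,0,0,3,0,0,0,4,0,0,3,0,0,0,4,0,0,3,0,0,0,4,0,0,3,0,0,0,4,0,0,2.5,0,0,0,4,0,0,2,0,0,0,4,0,0,1.5,0,0,0,4,0,0,0,0,0,0,4,0,0,0,0,0,0,4])

```text
t: 9.78
ee_pos: [603.3, -94.5, 108.9]
tcp_rot: [[-0.934, 0.107, 0.341], [0.101, 0.994, -0.037], [-0.343, -0.0, -0.939]]
wrist_force: [0.6, -0.0, -0.6]
width: 49.4
finger_force: 37.0
```

Run:
```python
from h import *
s=ctrl.get_obs();print(s['t'],tost(s['ee_pos']),s['wrist_force'],s['finger_force']);go(st([5,0,-20]),RS,s)
for n in('top','side'):
    c=cam(n,n+'3.png');X=(cloud(c)-O)@S
    m=(abs(X[...,0])<110)&(abs(X[...,1])<27)&(X[...,2]>35)&(X[...,2]<85);t=X[m];md=np.median(t[:,2]);k=abs(t[:,2]-md)<7;print(n,k.sum(),'face z',md,'x',np.percentile(t[k,0],[1,99]),'y',np.percentile(t[k,1],[1,99]))
a=cv2.imread('pics/side3.png')[150:290,260:460];cv2.imwrite('pics/side3c.png',cv2.resize(a,None,fx=4,fy=4,interpolation=cv2.INTER_CUBIC))
```

```text
9.7833 [ 7.09  2.13 11.98] [ 0.63 -0.   -0.6 ] 36.96649968624115
turn deg [0.08 0.01 0.23] then shift cm [ 0.21 -0.21  3.2 ]
top 241 face z 54.86721587864098 x [34.02 81.22] y [-23.36  25.98]
side 469 face z 57.04615459551778 x [-66.24  82.15] y [-25.71  25.51]
```

View pics/side3c.png

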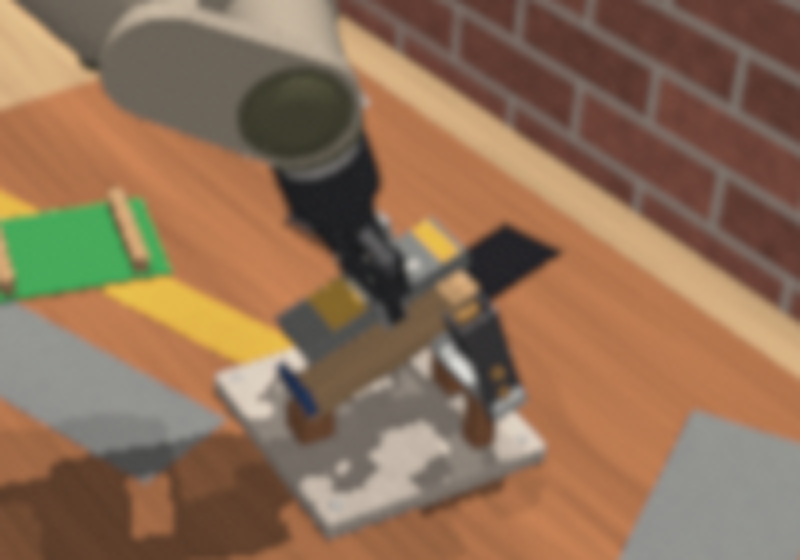

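The slat hovers squarely over the rail: face z 55–57, x up to 82, y ±25 in the stand's frame, with the lip at crop (298,390) and the catch at (490,350). I lower it to just above contact.

Request:
play_rows(targets=[0,-0.1,0.8,0,0,0.2,4,0,0,0.8,0,0,0,4,0,0,0.8,0,0,0,4,0,0,0.6,0,0,0,4,0,0,0.4,0,0,0,4,0,0,0,0,0,0,4,0,0,0,0,0,0,4,0,0,0,0,0,0,4])

```text
t: 10.55
ee_pos: [615.0, -97.8, 77.6]
tcp_rot: [[-0.933, 0.111, 0.343], [0.105, 0.994, -0.038], [-0.345, 0.0, -0.939]]
wrist_force: [-0.0, -0.2, -1.1]
width: 49.5
finger_force: 37.0
```

Request:
play_rows(targets=[0,0,0.1,0,0,0,4,0,0,0.1,0,0,0,4,0,0,0,0,0,0,4])

```text
t: 10.8
ee_pos: [615.6, -97.9, 75.5]
tcp_rot: [[-0.933, 0.112, 0.343], [0.105, 0.994, -0.038], [-0.345, 0.0, -0.939]]
wrist_force: [-0.7, -1.0, -1.2]
width: 49.2
finger_force: 37.0
```

```bash
cat >> h.py <<'E'
def seat(lo=5,hi=32):
    s=ctrl.get_obs();print(s['t'],'tcp in stand',tost(s['ee_pos']),'F stand',S.T@s['wrist_force'],s['finger_force'],s['width'])
    for n in('top','side'):
        c=cam(n);X=(cloud(c)-O)@S
        m=(abs(X[...,0])<110)&(abs(X[...,1])<29)&(X[...,2]>lo)&(X[...,2]<hi);t=X[m]
        if len(t)<20: continue
        md=np.median(t[:,2]);k=abs(t[:,2]-md)<6;t=t[k]
        q=np.linalg.lstsq(np.c_[np.ones(len(t)),t[:,:2]],t[:,2],rcond=None)[0]
        print(n,len(t),'face z',q,'x',np.percentile(t[:,0],[.5,99.5]),'y',np.percentile(t[:,1],[1,99]))
E
python3 -c "
from h import *
seat()"
```

```text
10.8 tcp in stand [  7.53   0.11 -23.72] F stand [-0.95 -1.12 -0.93] 37.00855314731598 49.22199592565502
top 211 face z [20.5  -0.01  0.01] x [33.56 81.72] y [-24.81  24.11]
side 470 face z [21.04  0.    0.01] x [-80.48  81.38] y [-27.32  25.93]
```

Request:
play_rows(targets=[0,0,0.1,0,0,0,4,0,0,0.1,0,0,0,4,0,0,0,0,0,0,4,0,0,0,0,0,0,4])

```text
t: 11.23
ee_pos: [616.1, -97.9, 74.6]
tcp_rot: [[-0.933, 0.111, 0.343], [0.104, 0.994, -0.039], [-0.345, -0.0, -0.939]]
wrist_force: [-7.7, 0.7, 8.8]
width: 49.3
finger_force: 38.5
```

Request:
play_rows(targets=[0,0,0.1,0,0,0,4,0,0,0,0,0,0,4,0,0,0,0,0,0,4])

```text
t: 11.48
ee_pos: [616.1, -98.0, 74.6]
tcp_rot: [[-0.933, 0.111, 0.343], [0.104, 0.994, -0.039], [-0.346, -0.0, -0.938]]
wrist_force: [-14.7, 2.1, 19.5]
width: 49.3
finger_force: 39.9
```

```bash
python3 -c "
from h import *
seat()"
```

```text
11.4833 tcp in stand [  7.7    0.1  -24.72] F stand [-7.24  0.41 23.38] 39.8542982339859 49.30760861972973
top 214 face z [18.43  0.    0.01] x [33.59 81.8 ] y [-25.1   23.63]
side 481 face z [19.76  0.01  0.02] x [-81.46  81.99] y [-27.43  25.48]
```

It is seated on the rail with 23 N on it. I ease off and slide it downhill towards the lip.

Request:
play_rows(targets=[0,0,-0.15,0,0,0,4,0.2,0,0,0,0,0,4,0.2,0,0,0,0,0,4,0.1,0,0,0,0,0,4,0,0,0,0,0,0,4,0,0,0,0,0,0,4])

```text
t: 12.08
ee_pos: [612.4, -97.8, 73.3]
tcp_rot: [[-0.932, 0.112, 0.345], [0.105, 0.994, -0.039], [-0.348, -0.001, -0.938]]
wrist_force: [0.4, -0.1, 6.6]
width: 49.4
finger_force: 37.9
```

Request:
play_rows(targets=[0.1,0,0,0,0,0,4,0,0,0,0,0,0,4,0,0,0,0,0,0,4])

```text
t: 12.33
ee_pos: [611.6, -97.7, 73.0]
tcp_rot: [[-0.932, 0.112, 0.346], [0.105, 0.994, -0.039], [-0.348, -0.001, -0.938]]
wrist_force: [0.7, -0.9, 6.9]
width: 49.2
finger_force: 37.8
```

```bash
python3 -c "
from h import *
seat()"
```

```text
12.3333 tcp in stand [  2.94  -0.18 -24.68] F stand [ 3.1  -0.85  6.23] 37.84980654716492 49.21345735198391
top 227 face z [19.28 -0.01 -0.01] x [27.64 77.14] y [-25.74  23.7 ]
side 479 face z [19.8   0.01  0.01] x [-81.78  76.73] y [-27.32  25.28]
```

Request:
play_rows(targets=[0.1,0,0,0,0,0,4,0,0,0,0,0,0,4,0,0,0,0,0,0,4])

```text
t: 12.68
ee_pos: [610.7, -97.7, 72.7]
tcp_rot: [[-0.932, 0.112, 0.346], [0.105, 0.994, -0.039], [-0.348, -0.001, -0.938]]
wrist_force: [2.0, 0.5, 6.1]
width: 49.5
finger_force: 37.8
```

Request:
play_rows(targets=[0.1,0,0,0,0,0,4,0,0,0,0,0,0,4,0,0,0,0,0,0,4])

```text
t: 12.93
ee_pos: [609.8, -97.6, 72.4]
tcp_rot: [[-0.932, 0.112, 0.346], [0.105, 0.994, -0.04], [-0.348, -0.001, -0.937]]
wrist_force: [2.0, -0.3, 5.8]
width: 49.5
finger_force: 37.8
```

```bash
python3 -c "
from h import *
seat()"
```

```text
12.9333 tcp in stand [  1.02  -0.25 -24.65] F stand [ 3.85 -0.08  4.74] 37.81701922416687 49.46651942432557
top 227 face z [18.7 -0.  -0. ] x [24.94 75.09] y [-25.93  23.37]
side 481 face z [20.12  0.01  0.02] x [-81.03  75.33] y [-26.93  25.7 ]
```

Request:
play_rows(targets=[0.1,0,0,0,0,0,4,0,0,0,0,0,0,4,0,0,0,0,0,0,4])

```text
t: 13.28
ee_pos: [609.8, -97.6, 72.4]
tcp_rot: [[-0.931, 0.112, 0.348], [0.105, 0.994, -0.04], [-0.35, -0.001, -0.937]]
wrist_force: [5.4, 1.6, 5.2]
width: 49.4
finger_force: 37.5
```

Request:
play_rows(targets=[0.1,0,0,0,0,0,4,0,0,0,0,0,0,4,0,0,0,0,0,0,4])

```text
t: 13.53
ee_pos: [609.8, -97.7, 72.6]
tcp_rot: [[-0.93, 0.112, 0.35], [0.105, 0.994, -0.041], [-0.352, -0.001, -0.936]]
wrist_force: [8.8, 1.5, 5.3]
width: 49.7
finger_force: 37.3
```

The slat has stopped against the lip: position steady, force rising. I release it and back off along the normal.

Request:
play_rows(targets=[-0.1,0,0,0,0,0,4.9,0,0,0,0,0,0,7,0,0,0,0,0,0,7,0,0,0,0,0,0,7,0,0,0,0,0,0,7,0,0,-1,0,0,0,7,0,0,-2,0,0,0,7,0,0,-3,0,0,0,7,0,0,-3,0,0,0,7,0,0,-3,0,0,0,7,0,0,0,0,0,0,7])

```text
t: 14.45
ee_pos: [567.0, -92.8, 189.9]
tcp_rot: [[-0.93, 0.112, 0.35], [0.103, 0.994, -0.042], [-0.353, -0.003, -0.936]]
wrist_force: [-0.2, -0.6, 0.8]
width: 69.4
finger_force: 0.0
```

Run:
```python
from h import *
seat()
c=cam('wrist','w4.png');X=(wcloud(c)-O)@S
m=(abs(X[...,0])<110)&(abs(X[...,1])<30)&(X[...,2]>10)&(X[...,2]<28);t=X[m];print(len(t),np.percentile(t,[.5,50,99.5],axis=0),cv2.minAreaRect(t[:,:2].astype(np.float32)))
for n in('top','side'):
    Y=(cloud(cam(n))-O)@S;m=(abs(Y[...,0]-45)<14)&(Y[...,1]>40)&(Y[...,1]<180)&(Y[...,2]>60)&(Y[...,2]<190);t=Y[m];print(n,len(t),np.percentile(t,[2,50,98],axis=0) if len(t) else '')
m=(abs(X[...,0]-45)<14)&(X[...,1]>40)&(X[...,1]<180)&(X[...,2]>60)&(X[...,2]<190);t=X[m];print('w',len(t),np.percentile(t,[2,50,98],axis=0) if len(t) else '')
```

```text
14.45 tcp in stand [  0.84  -0.21 100.52] F stand [ 0.18 -0.59  0.78] 0.0 69.3986912447754
top 322 face z [18.64  0.   -0.  ] x [ 1.86 74.65] y [-25.61  23.84]
side 620 face z [19.95  0.01  0.02] x [-82.54  74.37] y [-26.46  25.64]
11426 [[-83.53 -24.58  10.88]
 [-14.51   0.66  18.36]
 [ 73.54  25.09  20.15]] ((-4.6782073974609375, 0.22282028198242188), (50.816619873046875, 159.4368896484375), 89.76527404785156)
top 49 [[ 35.69  72.96  75.1 ]
 [ 47.91  79.05 173.08]
 [ 57.68  84.62 184.55]]
side 29 [[ 45.92  70.68 104.9 ]
 [ 49.89  74.05 127.95]
 [ 54.27  76.15 150.74]]
w 857 [[ 39.39  73.02 131.61]
 [ 45.88  73.85 158.75]
 [ 52.78  75.44 178.43]]
```

View pics/w4.png

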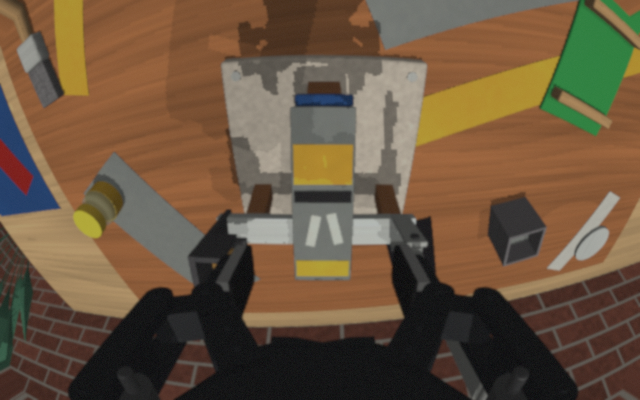

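The wrist view shows the slat from (323,105) to (323,278), straight on the rail and against the blue lip at (323,99), with the bar still upright at the right. Now I raise the tool, shut the fingers and turn 90° so that they are narrow across the rail.

Request:
play_rows(targets=[0,0,-3,0,0,0,0,0,0,-3.5,0,0,0,0,0,0,-3.5,0,0,0,0,0,0,0,0,0,7,0,0,0,0,0,0,7,0,0,0,0,0,0,7,0,0,0,0,0,0,7,0,0,0,0,0,0,7,0,0,0,0,0,0,7,0,0,0,0,0,0,7,0,0,0,0,0,0,7,0,0,0,0,0,0,7,0])

```text
t: 15.7
ee_pos: [532.4, -88.5, 276.2]
tcp_rot: [[-0.319, 0.884, 0.34], [0.935, 0.352, -0.037], [-0.153, 0.306, -0.94]]
wrist_force: [0.1, 0.4, 0.1]
width: 0.2
finger_force: 0.0
```

Request:
play_rows(targets=[0,0,0,0,0,7,0,0,0,0,0,0,7,0,0,0,0,0,0,7,0,0,0,0,0,0,6,0,0,0,0,0,0,0,0,0,0,0,0,0,0,0])

```text
t: 16.2
ee_pos: [532.4, -88.5, 276.5]
tcp_rot: [[0.109, 0.934, 0.341], [0.994, -0.102, -0.037], [-0.0, 0.343, -0.939]]
wrist_force: [-0.0, -0.2, -0.5]
width: -0.3
finger_force: 0.0
```

```bash
cat >> h.py <<'E'
RK=np.c_[S[:,1],S[:,0],-S[:,2]]
E
python3 - <<'E'
from h import *
s=ctrl.get_obs();print(s['t'],tost(s['ee_pos']),s['joint_positions'],s['width']);go(st([45,122,200]),RK,s)
c=cam('wrist');s=ctrl.get_obs();W=wcloud(c);T=(W-s['ee_pos'])@s['tcp_rot']
f=(abs(T[...,0])<30)&(abs(T[...,1])<40)&(T[...,2]>-50)&(T[...,2]<25);print(f.sum(),np.percentile(T[f],[.5,50,99.5],axis=0))
X=(W-O)@S;m=(abs(X[...,0]-45)<16)&(X[...,1]>40)&(X[...,1]<150)&(X[...,2]>60)&(X[...,2]<200);t=X[m];print('keeper',len(t),np.percentile(t,[2,50,98],axis=0) if len(t) else '')
E
```

```text
16.2 [ -2.25   0.11 193.87] [-25.37   9.4   84.59   7.    67.12 -20.8 ] -0.34481208708018074
turn deg [ 0.01 -0.04  0.17] then shift cm [12.19  4.72 -0.61]
1680 [[  6.5  -13.48 -49.87]
 [ 10.87   0.02 -36.47]
 [ 12.01  13.1  -19.32]]
keeper 954 [[ 33.07  74.2   76.9 ]
 [ 39.79  79.06 176.84]
 [ 55.77  85.4  180.91]]
```

Request:
play_rows(targets=[0,0,-0.8,0,0,0,0,2,0.8,0,0,0,0,0,2,0.8,0,0,0,0,0,2,0.8,0,0,0,0,0,2,0.8,0,0,0,0,0,2,0.8,0,0,0,0,0,2,0.7,0,0,0,0,0,0,0,0,0,0,0,0,0,0,0,0,0,0,0])

```text
t: 17.0
ee_pos: [586.9, 26.7, 301.4]
tcp_rot: [[0.109, 0.933, 0.343], [0.994, -0.102, -0.038], [-0.0, 0.345, -0.939]]
wrist_force: [0.1, -0.3, -1.0]
width: 0.0
finger_force: 0.0
```

Run:
```python
from h import *
s=ctrl.get_obs();print(s['t'],tost(s['ee_pos']));go(st([45,118,120]),RK,s)
for n in('top','side','wrist'):
    c=cam(n);X=((wcloud if n=='wrist' else cloud)(c)-O)@S;m=(abs(X[...,0]-45)<14)&(X[...,1]>60)&(X[...,1]<100)&(X[...,2]>60)&(X[...,2]<185);t=X[m]
    print(n,len(t),np.percentile(t,[2,50,98],axis=0) if len(t) else '', np.polyfit(t[:,2],t[:,1],1) if len(t)>9 else '')
```

```text
17.0 [ 45.11 120.73 203.06]
turn deg [ 0.1  -0.04  0.17] then shift cm [-0.27 -0.01  8.31]
top 11 [[ 51.76  73.36  65.31]
 [ 53.46  77.86 135.27]
 [ 57.77  83.96 158.54]] [ 0.06 71.79]
side 181 [[ 35.21  69.92  64.53]
 [ 45.27  74.49 130.76]
 [ 54.56  83.66 182.23]] [ 0.02 72.2 ]
wrist 375 [[ 38.3   80.53  61.75]
 [ 45.53  81.42  92.08]
 [ 53.49  82.23 115.45]] [ 0.01 80.62]
```

Request:
play_rows(targets=[0,0,2,0,0,0,0,0,0,2.5,0,0,0,0,0,0,2.5,0,0,0,0,0,0,1,0,0,0,0,-0.8,0,0,0,0,0,0,-0.8,0,0,0,0,0,0,-0.8,0,0,0,0,0,0,0,0,0,0,0,0,0])

```text
t: 17.82
ee_pos: [611.7, -2.8, 227.8]
tcp_rot: [[0.113, 0.932, 0.345], [0.994, -0.106, -0.04], [-0.0, 0.347, -0.938]]
wrist_force: [0.6, 0.1, -0.6]
width: -0.0
finger_force: 0.0
```

Request:
play_rows(targets=[-1,0,0.1,0,0,0,0,-1,0,0.1,0,0,0,0,-1,0,0,0,0,0,0,-1,0,0.3,0,0,0,0,-1,0,0.3,0,0,0,0,-0.9,0,0.3,0,0,0,0,-0.8,0,0.5,0,0,0,0,-0.8,0,0.5,0,0,0,0,-0.8,0,0.6,0,0,0,0,0,0,0,0,0,0,0])

```text
t: 18.65
ee_pos: [611.6, -86.0, 199.4]
tcp_rot: [[0.113, 0.933, 0.341], [0.994, -0.106, -0.039], [0.0, 0.343, -0.939]]
wrist_force: [0.3, 0.9, 1.7]
width: -0.3
finger_force: 0.6
```

```bash
cat >> h.py <<'E'
def keep():
    s=ctrl.get_obs();p=tost(s['ee_pos']);print(s['t'],'tcp',p,'F',S.T@s['wrist_force'])
    for n in('top','side'):
        c=cam(n);X=(cloud(c)-O)@S;h=cv2.cvtColor(c['color'],cv2.COLOR_RGB2HSV)
        m=(abs(X[...,0]-45)<18)&(X[...,1]>-100)&(X[...,1]<110)&(X[...,2]>20)&(X[...,2]<190)&((h[...,0]<6)|(h[...,0]>174))&(h[...,1]>130);t=X[m]
        if len(t): q=np.median(t,0);print(n,len(t),'red',q,'angle',np.degrees(np.arctan2(q[2]-26,76-q[1])))
E
python3 - <<'E'
from h import *
keep();seat(10,26);cam('side','s5.png')
a=cv2.imread('pics/s5.png')[150:290,260:460];cv2.imwrite('pics/s5c.png',cv2.resize(a,None,fx=4,fy=4,interpolation=cv2.INTER_CUBIC))
E
```

```text
18.65 tcp [44.97 11.52 94.5 ] F [0.75 0.95 1.49]
18.75 tcp in stand [45.07 12.66 95.39] F stand [-0.92 -0.46  0.86] 0.569736480829306 0.10593740017462899
top 143 face z [19.33  0.03 -0.02] x [-83.41  70.83] y [-24.55  24.34]
side 610 face z [19.96  0.01  0.01] x [-82.52  74.86] y [-27.23  25.11]
```

View pics/s5c.png

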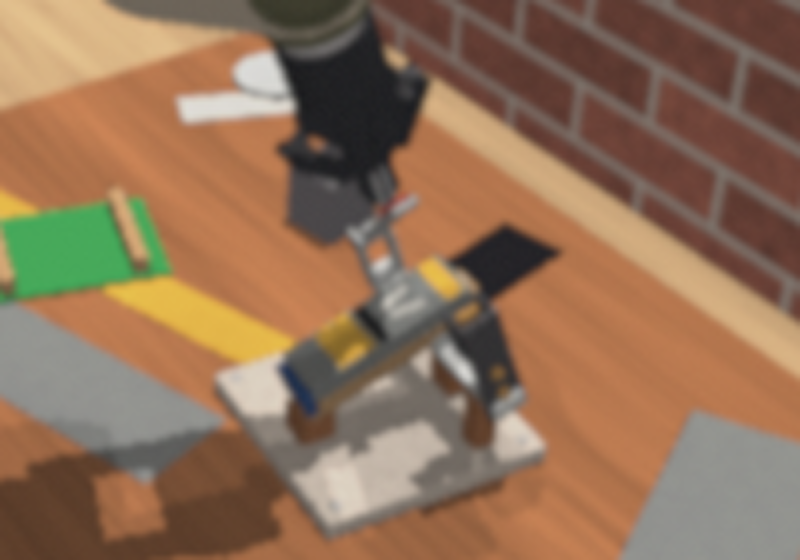

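The bar is at about 45°, with the finger at (385,190) bearing on the red pad at (405,203), and the slat has not moved. I continue along the arc.

Request:
play_rows(targets=[-0.7,0,0.6,0,0,0,0,-0.6,0,0.7,0,0,0,0,-0.6,0,0.8,0,0,0,0,-0.7,0,0.7,0,0,0,0,-0.7,0,0.8,0,0,0,0,-0.7,0,0.8,0,0,0,0,0,0,0,0,0,0,0,0,0,0,0,0,0,0])

```text
t: 19.57
ee_pos: [622.1, -126.8, 158.8]
tcp_rot: [[0.112, 0.933, 0.342], [0.994, -0.105, -0.039], [-0.0, 0.344, -0.939]]
wrist_force: [-1.8, 0.1, 1.8]
width: -0.1
finger_force: 1.3
```

Run:
```python
from h import *
keep();s=ctrl.get_obs();go(st([45,-38,40]),RK,s)
```

```text
19.5667 tcp [ 45.19 -27.9   51.25] F [-1.11 -0.11  2.28]
side 15 red [ 47.16 -47.51  72.86] angle 20.777275442805927
turn deg [ 0.1   0.05 -0.  ] then shift cm [-1.06 -0.03  1.2 ]
```

Request:
play_rows(targets=[-0.4,0,0.3,0,0,0,0,-0.4,0,0.3,0,0,0,0,-0.3,0,0.3,0,0,0,0,0,0,0,0,0,0,0,0,0,0,0,0,0,0])

```text
t: 20.08
ee_pos: [624.2, -137.5, 150.9]
tcp_rot: [[0.112, 0.933, 0.343], [0.994, -0.105, -0.039], [-0.0, 0.345, -0.939]]
wrist_force: [0.3, 1.0, 1.7]
width: -0.2
finger_force: 1.2
```

Request:
play_rows(targets=[0,0,0.2,0,0,0,0,0,0,0.2,0,0,0,0,0,0,0.1,0,0,0,0,0,0,0,0,0,0,0])

```text
t: 20.42
ee_pos: [625.8, -138.4, 146.8]
tcp_rot: [[0.112, 0.933, 0.343], [0.994, -0.104, -0.041], [-0.002, 0.345, -0.938]]
wrist_force: [-3.3, -3.8, 6.1]
width: -0.0
finger_force: 2.7
```

Run:
```python
from h import *
keep()
```

```text
20.4167 tcp [ 45.69 -39.04  38.21] F [-0.61 -4.1   6.7 ]
side 4 red [ 43.3  -52.26  56.53] angle 13.38904877056338
```

Request:
play_rows(targets=[0,0,0.1,0,0,0,0,0,0,0,0,0,0,0,0,0,0,0,0,0,0])

```text
t: 20.77
ee_pos: [626.1, -138.6, 146.0]
tcp_rot: [[0.112, 0.933, 0.343], [0.994, -0.104, -0.041], [-0.002, 0.346, -0.938]]
wrist_force: [-4.9, -3.6, 6.6]
width: 0.0
finger_force: 3.4
```

Request:
play_rows(targets=[0,0,0.1,0,0,0,0,0,0,0,0,0,0,0,0,0,0,0,0,0,0])

```text
t: 21.02
ee_pos: [626.4, -138.7, 145.1]
tcp_rot: [[0.112, 0.933, 0.343], [0.994, -0.104, -0.041], [-0.002, 0.346, -0.938]]
wrist_force: [-5.7, -4.6, 6.9]
width: 0.3
finger_force: 3.7
```

Request:
play_rows(targets=[0,0,0.1,0,0,0,0,0,0,0,0,0,0,0,0,0,0,0,0,0,0])

```text
t: 21.27
ee_pos: [626.8, -138.9, 144.3]
tcp_rot: [[0.112, 0.932, 0.343], [0.994, -0.104, -0.041], [-0.003, 0.346, -0.938]]
wrist_force: [-4.2, -5.2, 7.6]
width: 0.2
finger_force: 3.9
```

Request:
play_rows(targets=[0,0,0.1,0,0,0,0,0,0,0,0,0,0,0,0,0,0,0,0,0,0])

```text
t: 21.52
ee_pos: [627.2, -139.0, 143.4]
tcp_rot: [[0.112, 0.932, 0.344], [0.994, -0.104, -0.041], [-0.003, 0.346, -0.938]]
wrist_force: [-5.8, -4.8, 8.1]
width: -0.2
finger_force: 4.1
```

Request:
play_rows(targets=[0,0,0.1,0,0,0,0,0,0,0,0,0,0,0,0,0,0,0,0,0,0])

```text
t: 21.77
ee_pos: [627.5, -139.1, 142.5]
tcp_rot: [[0.112, 0.932, 0.344], [0.994, -0.104, -0.041], [-0.003, 0.346, -0.938]]
wrist_force: [-5.6, -4.9, 7.4]
width: 0.1
finger_force: 4.2
```

Request:
play_rows(targets=[0,0,0.1,0,0,0,0,0,0,0,0,0,0,0,0,0,0,0,0,0,0])

```text
t: 22.02
ee_pos: [627.9, -139.2, 141.7]
tcp_rot: [[0.112, 0.932, 0.344], [0.994, -0.104, -0.042], [-0.003, 0.346, -0.938]]
wrist_force: [-6.2, -5.4, 8.0]
width: 0.0
finger_force: 4.4
```

Run:
```python
from h import *
keep()
```

```text
22.0167 tcp [ 45.99 -39.54  32.67] F [-2.49 -6.02  9.38]
side 7 red [ 42.75 -54.5   51.41] angle 11.01793693006536
```

Request:
play_rows(targets=[0,0,0.1,0,0,0,0,0,0,0.1,0,0,0,0,0,0,0,0,0,0,0])

```text
t: 22.37
ee_pos: [628.5, -139.5, 139.8]
tcp_rot: [[0.112, 0.932, 0.344], [0.994, -0.104, -0.042], [-0.003, 0.346, -0.938]]
wrist_force: [-6.5, -4.4, 8.9]
width: 0.2
finger_force: 4.7
```

Request:
play_rows(targets=[0,0,0.1,0,0,0,0,0,0,0,0,0,0,0,0,0,0,0,0,0,0])

```text
t: 22.62
ee_pos: [628.9, -139.6, 139.0]
tcp_rot: [[0.112, 0.932, 0.344], [0.994, -0.104, -0.042], [-0.004, 0.346, -0.938]]
wrist_force: [-8.1, -6.7, 9.5]
width: -0.0
finger_force: 5.1
```

Request:
play_rows(targets=[0,0,0.1,0,0,0,0,0,0,0.1,0,0,0,0,0,0,0,0,0,0,0])

```text
t: 22.87
ee_pos: [629.7, -139.5, 137.0]
tcp_rot: [[0.112, 0.932, 0.344], [0.994, -0.104, -0.042], [-0.003, 0.347, -0.938]]
wrist_force: [-4.4, -5.2, 7.1]
width: 0.0
finger_force: 4.1
```

Request:
play_rows(targets=[0,0,0.1,0,0,0,0,0,0,0,0,0,0,0,0,0,0,0,0,0,0])

```text
t: 23.12
ee_pos: [630.2, -139.3, 135.9]
tcp_rot: [[0.112, 0.932, 0.344], [0.994, -0.104, -0.041], [-0.003, 0.347, -0.938]]
wrist_force: [-3.3, -5.1, 6.1]
width: 0.0
finger_force: 3.2
```

Run:
```python
from h import *
keep()
```

```text
23.1167 tcp [ 46.17 -39.43  26.46] F [-0.46 -5.49  6.67]
side 6 red [ 46.71 -51.81  44.99] angle 8.451353405682083
```

Request:
play_rows(targets=[0,0,0.1,0,0,0,0,0,0,0,0,0,0,0,0,0,0,0,0,0,0])

```text
t: 23.47
ee_pos: [630.6, -139.0, 134.7]
tcp_rot: [[0.112, 0.932, 0.344], [0.994, -0.105, -0.041], [-0.002, 0.346, -0.938]]
wrist_force: [-1.2, -3.1, 5.7]
width: 0.0
finger_force: 2.5
```

Request:
play_rows(targets=[0,0,0.1,0,0,0,0,0,0,0,0,0,0,0,0,0,0,0,0,0,0])

```text
t: 23.72
ee_pos: [630.9, -138.7, 133.7]
tcp_rot: [[0.112, 0.932, 0.344], [0.994, -0.105, -0.04], [-0.001, 0.346, -0.938]]
wrist_force: [-1.0, -3.3, 5.2]
width: 0.1
finger_force: 2.4
```

Request:
play_rows(targets=[0,0,0.1,0,0,0,0,0,0,0,0,0,0,0,0,0,0,0,0,0,0])

```text
t: 23.97
ee_pos: [631.3, -138.8, 132.7]
tcp_rot: [[0.112, 0.932, 0.344], [0.994, -0.105, -0.04], [-0.001, 0.346, -0.938]]
wrist_force: [-2.6, -3.7, 4.4]
width: -0.2
finger_force: 2.5
```

Request:
play_rows(targets=[0,0,0.1,0,0,0,0,0,0,0,0,0,0,0,0,0,0,0,0,0,0])

```text
t: 24.22
ee_pos: [631.5, -138.4, 131.6]
tcp_rot: [[0.112, 0.933, 0.343], [0.994, -0.105, -0.039], [-0.001, 0.346, -0.938]]
wrist_force: [-1.8, -3.9, 5.2]
width: 0.2
finger_force: 2.1
```

Run:
```python
from h import *
keep()
```

```text
24.2167 tcp [ 45.84 -38.37  21.98] F [ 0.54 -4.08  5.38]
side 10 red [ 48.83 -53.05  40.76] angle 6.524439168188737
```

Request:
play_rows(targets=[0,0,0.1,0,0,0,0,0,0,0,0,0,0,0,0,0,0,0,0,0,0])

```text
t: 24.57
ee_pos: [631.7, -137.9, 130.3]
tcp_rot: [[0.111, 0.933, 0.343], [0.994, -0.105, -0.038], [0.0, 0.345, -0.939]]
wrist_force: [-1.3, -2.8, 4.9]
width: 0.3
finger_force: 2.0
```

Request:
play_rows(targets=[0,0,0.1,0,0,0,0,0,0,0,0,0,0,0,0,0,0,0,0,0,0])

```text
t: 24.82
ee_pos: [632.0, -138.0, 129.4]
tcp_rot: [[0.112, 0.933, 0.343], [0.994, -0.105, -0.038], [0.0, 0.345, -0.939]]
wrist_force: [-0.4, -2.0, 4.7]
width: 0.0
finger_force: 2.1
```

Request:
play_rows(targets=[0,0,0.1,0,0,0,0,0,0,0,0,0,0,0,0,0,0,0,0,0,0])

```text
t: 25.07
ee_pos: [632.2, -138.0, 129.3]
tcp_rot: [[0.111, 0.933, 0.343], [0.994, -0.104, -0.039], [-0.0, 0.345, -0.939]]
wrist_force: [-4.9, -2.4, 10.7]
width: 0.0
finger_force: 5.8
```

Request:
play_rows(targets=[0,0,0.1,0,0,0,0,0,0,0,0,0,0,0,0,0,0,0,0,0,0])

```text
t: 25.32
ee_pos: [632.2, -138.0, 129.1]
tcp_rot: [[0.111, 0.933, 0.343], [0.994, -0.104, -0.039], [-0.001, 0.345, -0.938]]
wrist_force: [-10.4, -1.2, 17.3]
width: 0.0
finger_force: 9.9
```

Run:
```python
from h import *
keep();c=cam('side','s6.png')
a=cv2.imread('pics/s6.png')[180:270,310:430];cv2.imwrite('pics/s6c.png',cv2.resize(a,None,fx=6,fy=6,interpolation=cv2.INTER_CUBIC))
```

```text
25.3167 tcp [ 45.64 -37.92  19.45] F [-3.64 -2.35 19.74]
side 5 red [ 46.86 -53.31  37.77] angle 5.19983513288733
```

View pics/s6c.png

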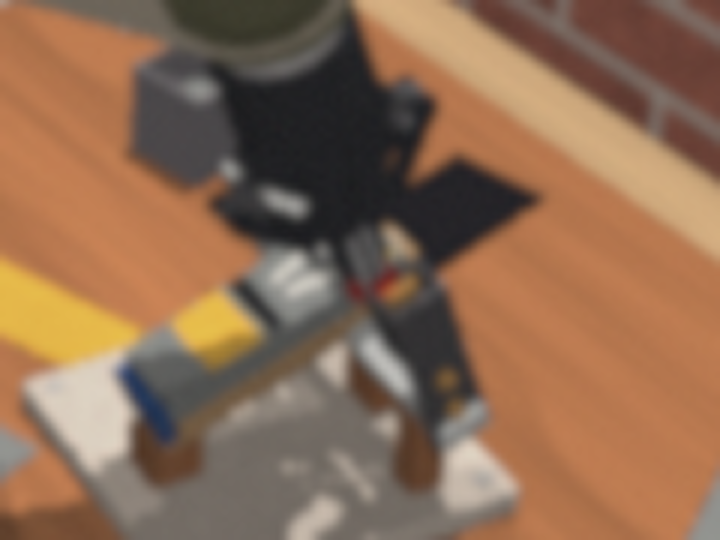

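The pad at (375,285) is under the fingers, and the force rises without motion after an earlier peak and drop, which is what the solid stop should look like. I press one more millimetre to about 27 N, then ease off and see whether the bar stays.

Request:
play_rows(targets=[0,0,0.1,0,0,0,0,0,0,0,0,0,0,0,0,0,0,0,0,0,0])

```text
t: 25.72
ee_pos: [632.4, -138.0, 129.0]
tcp_rot: [[0.111, 0.933, 0.344], [0.994, -0.104, -0.039], [-0.001, 0.346, -0.938]]
wrist_force: [-15.0, -0.9, 23.4]
width: -0.2
finger_force: 14.1
```

Request:
play_rows(targets=[0,0,-0.3,0,0,0,0,0,0,-0.3,0,0,0,0,0,0,-0.4,0,0,0,0,0,0,0,0,0,0,0,0,0,0,0,0,0,0])

```text
t: 26.13
ee_pos: [629.3, -137.3, 135.4]
tcp_rot: [[0.111, 0.933, 0.341], [0.994, -0.105, -0.037], [0.001, 0.344, -0.939]]
wrist_force: [-0.3, -1.0, 0.1]
width: 0.0
finger_force: 0.0
```

Run:
```python
from h import *
keep()
```

```text
26.1333 tcp [ 44.94 -37.51  26.43] F [-0.15 -1.04  0.14]
side 15 red [ 46.76 -49.66  39.29] angle 6.035322914322723
```

Contact force is zero and the bar stays down: it is latched. I withdraw and check.

Request:
play_rows(targets=[0,0,-1,0,0,0,0,0,0,-3,0,0,0,0,0,0,-3,0,0,0,0,0,0,-3,0,0,0,0,0,0,-3,0,0,0,0,0,0,-3,0,0,0,0,0,0,-2,0,0,0,0,0,0,0,0,0,0,0,0,0,0,0,0,0,0,0,0,0,0,0,0,0])

```text
t: 27.07
ee_pos: [567.6, -130.7, 304.0]
tcp_rot: [[0.112, 0.933, 0.341], [0.994, -0.105, -0.038], [0.001, 0.343, -0.939]]
wrist_force: [-0.0, -0.3, 0.4]
width: 0.1
finger_force: 0.0
```

Run:
```python
from h import *
keep();seat(10,25);s=ctrl.get_obs();print(s['ee_pos'],s['joint_velocities'])
c=cam('wrist');X=(wcloud(c)-O)@S
m=(abs(X[...,0]-45)<8)&(abs(X[...,1]-30)<110)&(X[...,2]>24)&(X[...,2]<60)&(X[...,1]>-60)&(X[...,1]<60);t=X[m];print('bar top',len(t),np.polyfit(t[:,1],t[:,2],1) if len(t)>9 else'')
cam('side','s7.png');a=cv2.imread('pics/s7.png')[150:290,260:460];cv2.imwrite('pics/s7c.png',cv2.resize(a,None,fx=4,fy=4,interpolation=cv2.INTER_CUBIC))
```

```text
27.0667 tcp [ 44.46 -37.81 206.07] F [ 0.16 -0.32  0.42]
top 22 red [ 50.16 -39.26  37.11] angle 5.506800095811514
side 35 red [ 44.71 -48.65  39.1 ] angle 5.999255569950042
27.1667 tcp in stand [ 44.37 -37.76 205.5 ] F stand [ 0.4  -0.77  0.31] 0.0 0.1117803468825617
top 629 face z [18.69  0.    0.01] x [-82.19  74.59] y [-24.83  24.09]
side 530 face z [20.13  0.01  0.01] x [-81.74  74.73] y [-27.61  24.79]
[ 567.83 -130.74  303.75] [ 0.1  -0.19 -0.44 -0.07  0.09  0.04]
bar top 1610 [-0.06 32.79]
```

View pics/s7c.png

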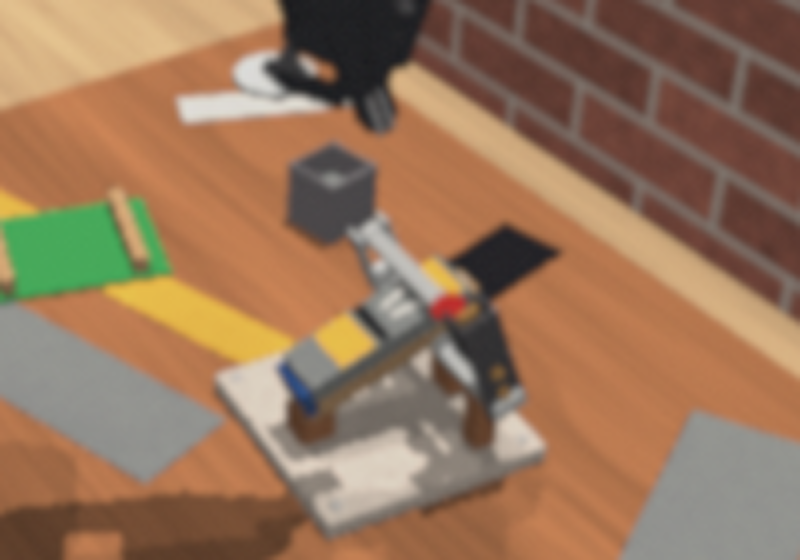

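The bar lies across the slat with its pad at (448,305) in the catch, holding by itself at about 0.04–0.06 rad. The slat sits centred against the lip at (298,385), and the tub is untouched. I hand the job in.

```bash
python3 -c "
from workcell import ctrl
print(ctrl.close_job())"
```

```text
the job is handed in; nothing more can be done
None
```

The job is handed in at about 27 s: the slat lies painted face up, centred on the rail and against the blue lip, with the keeper clicked shut and holding by itself (peak press about 28 N, one missed first grasp that moved nothing).

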